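# Hold a tag in the marking cabinet

## Task

Turn the lock collar on top of the small marking cabinet until its upright post stands at the raised locked mark; then take the flat-bladed tag holder out of the wooden rack, pass its blade down through the narrow slot inside the collar, and finish while still holding it there upright, hanging from the gripper with its shoulder about 20 mm above the slot plate and not resting on it. The collar must still be locked at the end, and the rack's other two tools stay where they are.

Things in the scene. Friction and masses are not known exactly. Their poses are not given: they have to be found in the camera images.
- collar (a joint): Aluminium lock collar: flat ring (112 mm outside, 84 mm inside diameter, 8 mm high) lying on the cabinet's roof round the slot, turning about the vertical axis through slot. Radians, growing anticlockwise from above. 0 = locked, post at the mark; starts between -1.3 and -0.7; stops at -1.5 and +0.35, so it can pass the mark. Friction (0.06 N m) keeps it where it is left.
- lug (a point): Centre of the top of the collar's upright round aluminium post, 12 mm in diameter, 32 mm tall, 49 mm from the collar's axis, top 40 mm above the roof. Can be pinched from above with the fingertips 25 mm below its top, or pushed. At collar angle q it lies in the direction (-sin q, cos q) in the x, y of slot.
- mark (a point): The locked mark: a raised dark rib 5 x 11 x 3 mm on the cabinet's roof, just outside the collar, 63 mm from the slot's centre in the slot's +y direction. Point: centre of its top.
- slot (a point): Centre of the slot, on the upper face of the steel slot plate, 100 mm above the bench; z up. The slot is 10 mm along this x and 32 mm along this y, through a 10 mm thick plate; the space below is free to 94 mm under the plate's face. Lips 4 mm high, bevelled at 45 degrees, along its two long sides widen the mouth to 18 mm in x.
- cabinet: Fixed grey marking cabinet, 140 x 140 x 100 mm, hollow, with the slot plate and the collar on its roof. Origin: centre of its underside; axes as slot.
- tag_holder: Loose tag holder (0.10 to 0.20 kg) hanging upright by its shoulder in the rack. Origin: centre of the shoulder's underside; z up, x across the thickness, y across the width. Shoulder: steel plate 24 x 44 x 5 mm above the origin. Handle: flat dark wooden block 14 (x) x 30 (y) mm, 5 to 55 mm above the origin, gripped across the 14 mm; the only flat handle in the rack.
- blade_end (a point): Lowest point of the holder's steel blade, 60 mm below the holder's origin; axes as the holder's. Blade: 8 (x) x 30 (y) mm, its end rounded to a half circle of 15 mm radius, with a round brass tag let into it. The holder is the same after a half turn about z.
- rack: Fixed wooden rack 70 (x) x 250 (y) x 75 mm; origin at the centre of its underside. Three equal openings, 14 (x) x 36 (y) mm, right through, at y = -80, 0, +80 mm; the holder stands in any of them, with the rack's yaw.
- burnisher: Bystander in the rack: tool with a round pear-shaped wooden handle, 52 mm tall above the rack, round brass shoulder 32 mm across. Origin at the shoulder's underside. Leave alone.
- reamer: Bystander in the rack: tool with a round mushroom-shaped wooden handle, 42 mm tall above the rack, round brass shoulder. Origin at the shoulder's underside. Leave alone.
Not all that is in view belongs to the job. Leave any green, orange or turquoise look-alike of the tag_holder alone.

How it is judged:
On the way, in this order (a step that is already met when the one before it is completed fails the run):
1. the collar is turned to its locked mark (value of joint collar between -0.12 and 0.12 rad), for 0.2 s.
2. the tag holder is lifted out of the rack by the gripper (z of blade_end in the frame of rack above 0.078 m and contact force between the fingers and tag_holder above 1 N), for 0.1 s.
3. the blade is in the slot at its depth, held by the gripper (z of tag_holder in the frame of slot between 0.01 and 0.03 m and x of tag_holder in the frame of slot between -0.005 and 0.005 m and y of tag_holder in the frame of slot between -0.005 and 0.005 m and angle between tag_holder's own z axis and vertical below 0.1 rad and contact force between the fingers and tag_holder above 3 N), for 0.2 s.
At the end, for the whole second after the job is handed in: Collar within 0.12 rad of its mark; holder's blade in the slot, shoulder underside 10 to 30 mm above the slot plate, within 5 mm of the slot's centre in x and y, within 0.1 rad of upright, gripped (over 3 N), at rest (under 0.02 m/s), pressing on the cabinet with under 15 N (all of step 1 and all of step 3 and contact force between tag_holder and cabinet below 15 N and linear speed of tag_holder below 0.02 m/s); the arm keeps its last pose, push and grip.
It fails at once if another tool in the rack is moved by more than 20 mm (distance of any of burnisher, reamer from where it was at the start of the episode above 0.02 m).
It also fails if it takes over 51 s, if anything falls off the work surface, if the arm or the gripper's body presses on something with over 40 N, if the wrist force passes 120 N, or if a joint passes its speed limit or range.

## Robot

A 6-joint arm with a two-finger parallel gripper is mounted at the origin on the work surface. World frame = base frame: x ahead of the robot, y to its left, z up, the work surface at z = 0. Lengths are in m, angles in rad, forces in N, time in s.
With the tool pointing down it reaches from about 0.275 to 0.725 m from the base axis. Payload 5.6 kg.
Tool frame: the origin (TCP) lies at the very end of the fingers, on their centre line; the grasp point (between the pads) lies 19 mm behind it; z points along the fingers, y is the line along which they close (so a half turn about z gives the same grasp; the last joint's range is limited). The gripper opens to 85 mm and grips with 20 to 120 N. Pads are 22 mm wide; open, the fingers measure 114 mm over their backs; the gripper's body (76 mm by 85 mm) begins 54 mm behind the grasp point. The pads swing forward as they close: fully open they stand 13 mm farther back than shut.
Start: joints at [-0.85, 0.255, 0.108, 0, -1.424, -0.285], TCP at [0.232, -0.499, 0.231] pointing down, gripper open.
Joint ranges: [-2.95, 2.95], [-1.21, 1.97], [-1.09, 1.5], [-2.87, 1.71], [-2.94, -0.07], [-3.05, 3.05]. Speed limits (rad/s): [2.57, 2.57, 3.14, 3.14, 3.14, 3.14].

## Interface

Orientations are given as a 3x3 rotation matrix whose columns are the frame's x, y, z axes.
In Python, from plant import env gives the robot as it stands. The module is installed in compiled form; this text tells all that it offers.
- The arm moves only by the shell command python3 -m creep 'ROWS' [FORCE]. ROWS is JSON, a list of rows, each an object of numbers: "claw": the opening, from -1 (shut) to 1 (fully open); "dx", "dy", "dz": the shift along the tool's x, y, z in units of 25 mm (1.0 is 25 mm); "wx", "wy", "wz": the turn, a rotation vector about the tool's x, y, z in units of 6 degrees (1.0 is 6 degrees). A call has 1 to 8 rows; each row shifts and turns the commanded pose from where the row before left it, along the tool's axes as they then stand; what a row does not reach is not made up. A row lasts 1/8 s, in which the tool goes at most 62.5 mm and 10.7 degrees, less where a joint would pass 70% of its speed; a pose out of reach is approached as far as the arm can. A call is refused whole if a number of a shift passes 1 or a number of a turn 1, either way. A call with a gripper value outside its range is refused whole. The fingers move at their own pace and stop on an object; FORCE is the grip in N (left out, the last holds). Time passes only in rows, so rows that do not move let the fingers close. It gives the time, the measured TCP pose, the force, the opening and the grip force at its end, in the units of the state.
- env.get_state(): the state, without advancing time (a new reading comes with each control period).
- env.read_camera(name): name is "side" or "top" or "wrist"; returns a dict with "pixels" (400x640x3 uint8, blue, green, red), "K" (3x3 intrinsics, pixels), "k1" (the pictures are not rectified: a ray, as slopes to the right and down, at radius r is drawn at 1 + k1 r^2 times it, then the intrinsics apply), "T" (4x4, takes a point from camera to world coordinates); the wrist camera has in their place "T_tool_cam" (4x4, takes a point from camera to tool coordinates, whose origin is the TCP and whose axes are the flange's). Camera axes: x right, y up, looking along -z (the intrinsics and any distortion apply to the point x, -y, -z); pixel columns grow to the right and rows downward; lengths in m; the calibration is good to about 2 mm. A picture is of the moment at which its call begins: read the wrist's pose just before it. There is no depth.
- env.job_done(): hands the job in; it is judged then, once.
Trained networks look in a picture, given as the dict that the camera call returned (one of the last four; its "shot" number tells which), for a name from the list of things; names that differ only in an ending like _2 or _b are one class to them, and where a whole thing is asked for, a point or a joint stands for the part that bears it (a point fixed in the world has none). Each returns a list of dicts, best first, with "score" (0 to 1); they miss things now and then, are a little off and sometimes report something else, mostly with a low value. They report only what shows in the picture. A call takes as long as a camera call. They do not tell look-alikes from the thing itself.
- env.silhouettes(picture, thing): "pixels" (400x640 bool, what is visible of it) and "box" ([left, top, right, bottom] in pixels, round what is visible of it).
- env.tip_of(picture, thing): "pixel" ([row, column] in pixels: a listed point, or the origin of a listed thing).
The state is a dict: "t": time; "joint_pos": joint angles; "dq": joint speeds; "joint_torque": joint torques, N m; "tcp_pos": TCP position; "tool_rot": TCP orientation; "force": force on the tool from outside, world axes, zero at the start; "torque": the same for the moment, N m; "opening": finger opening in m; "grasp_force": force on a finger pad.
Only numpy, scipy, OpenCV 4.12 (cv2) and the standard library are available. Lean on these libraries where they do the work, as an engineer would, in place of code of your own. Each camera call takes 0.05 s, during which the arm holds its last target. There are 200 camera calls.

## Working session

There is one attempt and no reset: what is moved stays moved. The work goes in short steps, Python scripts to look and compute and a shell command to move; the robot and the scene stay as the last step left them, time stands still between calls to the robot, and variables do not carry over. Pictures are saved under pics/ and viewed, at most 10 in all, crops included, and the job is handed in when it is done.

```bash
mkdir -p pics; cat > h.py <<'E'
import numpy as np, cv2
from plant import env
def ray(c,px,T=None):
    r,col=px; K=c["K"]; 
    p=np.array([(col-K[0,2])/K[0,0],(r-K[1,2])/K[1,1]]); u=p.copy()
    for _ in range(20): u=p/(1+c["k1"]*(u@u))
    if T is None: T=np.array(c["T"])
    d=T[:3,:3]@np.array([u[0],-u[1],-1.]); return T[:3,3],d
def atz(c,px,z,T=None):
    o,d=ray(c,px,T); return o+d*(z-o[2])/d[2]
def tri(rs):
    A=np.zeros((3,3));b=np.zeros(3)
    for o,d in rs:
        d=d/np.linalg.norm(d);P=np.eye(3)-np.outer(d,d);A+=P;b+=P@o
    x=np.linalg.solve(A,b); return x,[np.linalg.norm((np.eye(3)-np.outer(d,d)/(d@d))@(x-o)) for o,d in rs]
def wristT(c,s):
    T=np.eye(4);T[:3,:3]=np.array(s["tool_rot"]);T[:3,3]=s["tcp_pos"];return T@np.array(c["T_tool_cam"])
E
python3 - <<'E'
from h import *
np.set_printoptions(precision=4,suppress=True)
s=env.get_state(); print(s["t"],s["tcp_pos"],s["tool_rot"],s["opening"])
cs={}
for n in ("top","side"):
    c=env.read_camera(n); c["K"]=np.array(c["K"]);cs[n]=c
    cv2.imwrite(f"pics/{n}0.png",c["pixels"])
    print(n,np.array(c["T"]))
    for th in ("slot","mark","lug","tag_holder","blade_end","rack","burnisher","reamer","cabinet"):
        r=env.tip_of(c,th); print(th,[(round(q["score"],2),np.round(q["pixel"],1)) for q in r[:3]])
Z=dict(slot=.1,mark=.103,lug=.14,tag_holder=.075,rack=0,burnisher=.075,reamer=.075,cabinet=0)
E
```

```text
0.0 [ 0.232  -0.4981  0.2304] [[-0.9066 -0.4221 -0.0009]
 [-0.4221  0.9066  0.0017]
 [ 0.      0.0019 -1.    ]] 0.08549157938999197
top [[ 0.0092  0.9867 -0.1625  0.3182]
 [-0.9997  0.0056 -0.0225 -0.0765]
 [-0.0213  0.1627  0.9864  1.1188]
 [ 0.      0.      0.      1.    ]]
slot [(0.66, array([158.7, 205.7]))]
mark [(0.79, array([163.2, 178.7]))]
lug [(0.61, array([174.2, 430.3])), (0.59, array([136.4, 185.9]))]
tag_holder [(0.85, array([159.7, 483.4])), (0.76, array([229.4, 401.3])), (0.69, array([224.2, 436. ]))]
blade_end [(0.92, array([199.3, 477.8])), (0.6, array([225.3, 431.5])), (0.55, array([164.3, 477.3]))]
rack [(0.96, array([176.6, 390. ]))]
burnisher [(0.46, array([159.5, 360.5]))]
reamer [(0.51, array([168.2, 394.3])), (0.3, array([155.1, 205. ]))]
cabinet [(0.84, array([170. , 216.5]))]
side [[ 0.9205  0.2268 -0.3183  0.1455]
 [-0.3902  0.4875 -0.7811 -0.9181]
 [-0.022   0.8432  0.5372  0.6804]
 [ 0.      0.      0.      1.    ]]
slot [(0.73, array([136.9, 299.8])), (0.49, array([261.5, 383.4]))]
mark [(0.94, array([132.1, 284.4])), (0.56, array([123. , 308.5]))]
lug [(0.96, array([121.9, 307.5])), (0.72, array([232.7, 369.8]))]
tag_holder [(0.98, array([302.8, 435.7])), (0.95, array([261.8, 306.6])), (0.86, array([313.5, 389.5]))]
blade_end [(0.95, array([337.3, 386.3])), (0.72, array([309.9, 329.9])), (0.69, array([326.4, 432. ]))]
rack [(0.85, array([261.9, 369.7]))]
burnisher [(0.71, array([209.2, 360. ]))]
reamer [(0.57, array([234.1, 369.5]))]
cabinet [(0.57, array([172.1, 297.8]))]
```

View pics/top0.png

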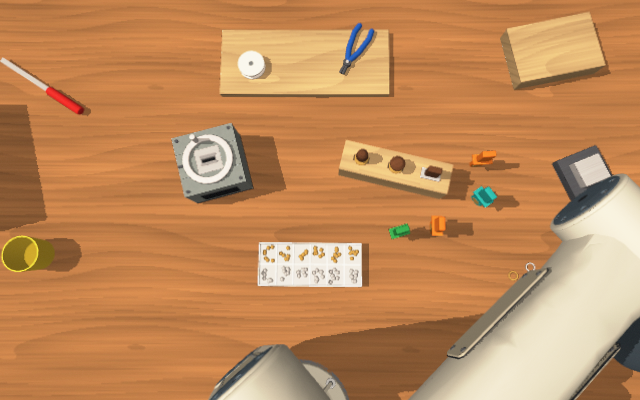

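View pics/side0.png

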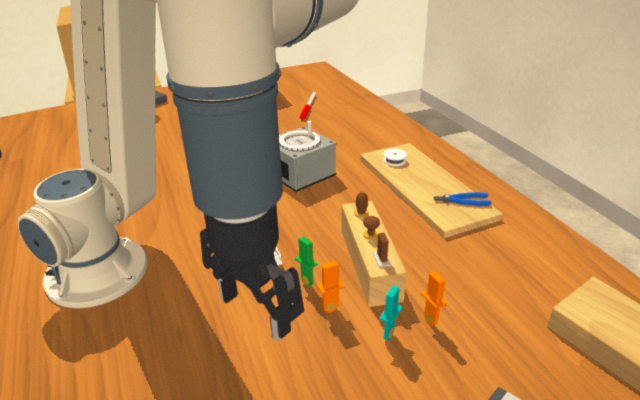

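The top view shows the cabinet at about (row 160, col 207) with the post at about (137, 192). The holder is in the rack's right-hand opening, near (172, 433), with orange, turquoise and green look-alikes beside it. In the side view the holder is near (247, 382) and the post near (122, 308).

```bash
python3 - <<'E'
from h import *
np.set_printoptions(precision=4,suppress=True)
cs={n:env.read_camera(n) for n in("top","side")}
for c in cs.values(): c["K"]=np.array(c["K"])
Z=dict(slot=.1,mark=.103,lug=.14,tag_holder=.075,rack=0,burnisher=.075,reamer=.075,cabinet=0)
for th,z in Z.items():
    for n,c in cs.items():
        print(th,n,[(round(q["score"],2),np.round(q["pixel"],1),atz(c,q["pixel"],z)[:2]) for q in env.tip_of(c,th)[:5]])
c=cs["top"]
for th in("rack","tag_holder","cabinet","lug","blade_end"):
  for r in env.silhouettes(c,th)[:4]:
    m=r["pixels"].astype(np.uint8); cn=max(cv2.findContours(m,0,2)[0],key=cv2.contourArea)
    print(th,round(r["score"],2),r["box"],cv2.minAreaRect(cn))
# cabinet top/rack top corners zoomed picture
p=c["pixels"]
a=cv2.resize(p[110:210,160:260],None,fx=4,fy=4,interpolation=2);b=cv2.resize(p[130:230,410:510],None,fx=4,fy=4,interpolation=2)
cv2.imwrite("pics/z.png",np.hstack([a,b]))
E
```

```text
slot top [(0.62, array([156.2, 205.6]), array([0.5657, 0.2116]))]
slot side [(0.8, array([139.6, 301.8]), array([0.5689, 0.2149]))]
mark top [(0.93, array([166.6, 179.5]), array([0.5409, 0.2677]))]
mark side [(0.9, array([130.4, 284. ]), array([0.5433, 0.2862]))]
lug top [(0.89, array([137.5, 189.8]), array([0.5973, 0.2365]))]
lug side [(0.59, array([123.1, 310.1]), array([0.5976, 0.2226]))]
tag_holder top [(0.83, array([172.7, 429.5]), array([ 0.5356, -0.2921])), (0.77, array([223.1, 435.3]), array([ 0.4215, -0.3017])), (0.76, array([228.7, 400.2]), array([ 0.4083, -0.224 ])), (0.76, array([161. , 485.1]), array([ 0.563, -0.417])), (0.53, array([196.8, 483.9]), array([ 0.4812, -0.4106]))]
tag_holder side [(0.94, array([286. , 327.5]), array([ 0.4079, -0.3159])), (0.72, array([265.3, 305.6]), array([ 0.3935, -0.2466])), (0.66, array([260.4, 384.1]), array([ 0.5352, -0.2957])), (0.65, array([298.5, 433.8]), array([ 0.5628, -0.4227])), (0.58, array([314.5, 390.1]), array([ 0.4747, -0.4237]))]
rack top [(0.72, array([174.9, 388.9]), array([ 0.5454, -0.2097])), (0.37, array([177.2, 432.2
[... 1307 characters left out ...]
2 [171.0, 125.0, 254.9, 203.1] ((211.1770782470703, 163.3736572265625), (70.40312957763672, 70.24695587158203), 75.52970886230469)
lug 0.58 [177.6, 135.7, 234.6, 183.4] ((207.0, 158.0), (48.0, 52.0), 90.0)
blade_end 0.83 [432.0, 214.2, 445.7, 238.5] ((437.0, 225.0), (20.0, 14.0), 90.0)
blade_end 0.72 [470.0, 149.6, 496.9, 169.2] ((482.5, 158.0), (12.747549057006836, 26.867908477783203), 78.69007110595703)
blade_end 0.68 [417.5, 167.0, 439.2, 177.9] ((430.4412536621094, 172.2353057861328), (19.887920379638672, 14.309601783752441), 14.03624439239502)
blade_end 0.47 [391.8, 223.2, 408.5, 236.4] ((399.2830505371094, 230.4905548095703), (12.087727546691895, 20.604084014892578), 74.05460357666016)
```

View pics/z.png

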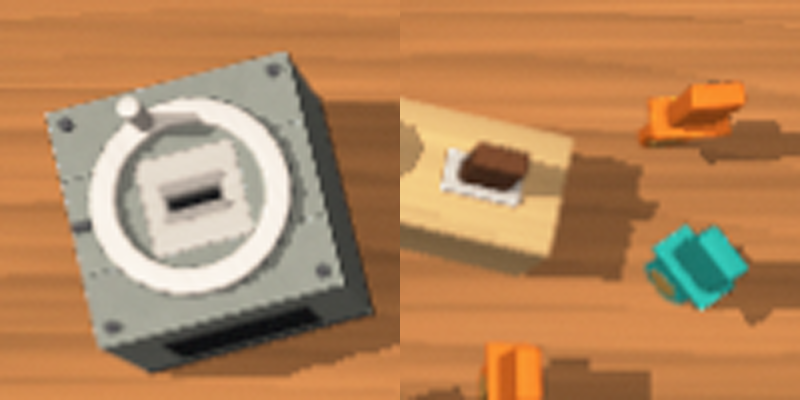

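The crop shows the post top at about (row 135.8, col 192), the mark rib at (166.7, 180.5) and the slot at (159.2, 208). The holder's shoulder is white and its handle brown.

```bash
python3 - <<'E'
from h import *
np.set_printoptions(precision=4,suppress=True)
c=env.read_camera("top");c["K"]=np.array(c["K"])
f=lambda x,y,z,ox=160,oy=110,sx=0:atz(c,(oy+(y-1.5)/4,ox+(x-sx-1.5)/4),z)
cor=np.array([f(*p,.1)for p in((45,115),(288,52),(345,285),(100,350))])[:,:2]
print(cor,cor.mean(0),[np.linalg.norm(cor[i]-cor[i-1]) for i in range(4)],[np.degrees(np.arctan2(*(cor[i]-cor[i-1])[::-1]))%90 for i in range(4)])
sl=f(193,196,.1)[:2];mk=f(82,227,.103)[:2];lg=f(128,101,.14)[:2]
print("slot",sl,"mark",mk,"lug",lg)
ce=(cor.mean(0)+sl)/2
yaw=np.arctan2(*(mk-sl)[::-1])-np.pi/2;print("yaw",np.degrees(yaw),np.linalg.norm(mk-sl),"lug r",np.linalg.norm(lg-sl),"q",np.arctan2(*(lg-sl)[::-1])-np.pi/2-yaw)
sh=np.array([f(*p,.08,410,130,400)for p in((453,146),(441,191),(521,207),(531,165))])[:,:2];print("shoulder",sh)
print("rack", [f(575,138,.075,410,130,400),f(550,257,.075,410,130,400)])
r=[x for x in env.silhouettes(c,"rack")][0]["pixels"].astype(np.uint8)
# rack openings line
bu=atz(c,(159,361),.078)
E
```

```text
[[0.6064 0.2918]
 [0.6441 0.1564]
 [0.51   0.1193]
 [0.4727 0.2533]] [0.5583 0.2052] [np.float64(0.1391584926922384), np.float64(0.14056080143414237), np.float64(0.13911894637763814), np.float64(0.139085158122756)] [np.float64(16.037985991535468), np.float64(15.53464247659943), np.float64(15.430380892224974), np.float64(15.548816278658123)]
slot [0.5602 0.2063] mark [0.5414 0.2663] lug [0.6032 0.2329]
yaw 17.35804441634694 0.06289702191410224 lug r 0.05061964752895569 q -1.320305928890574
shoulder [[ 0.5496 -0.2767]
 [ 0.5237 -0.2694]
 [ 0.5148 -0.3136]
 [ 0.5389 -0.3199]]
rack [array([ 0.5556, -0.3461,  0.075 ]), array([ 0.4873, -0.3299,  0.075 ])]
```

```bash
R='x'; python3 -m creep '[{"claw":1,"dx":-0.99,"dy":0.78},{"claw":1,"dx":-0.99,"dy":0.78},{"claw":1,"dx":-0.99,"dy":0.78},{"claw":1,"dx":-0.99,"dy":0.78},{"claw":1,"dx":-0.99,"dy":0.78},{"claw":1,"dx":-0.99,"dy":0.78},{"claw":1,"dx":-0.99,"dy":0.78},{"claw":1,"dx":-0.99,"dy":0.78}]' 40
python3 -m creep '[{"claw":1,"dx":-0.99,"dy":0.78},{"claw":1,"dx":-0.99,"dy":0.78},{"claw":1,"dx":-0.99,"dy":0.78},{"claw":1,"dx":-0.99,"dy":0.78},{"claw":1,"dx":-0.99,"dy":0.78},{"claw":1,"dx":-0.99,"dy":0.78},{"claw":1,"dx":-0.99,"dy":0.78},{"claw":1,"dx":-0.99,"dy":0.78}]'
```

```text
validation failed for argument at $[0]...
validation failed for argument at $[0]...
```

```bash
python3 - <<'E'
from h import *
np.set_printoptions(precision=4,suppress=True)
s=env.get_state();c=env.read_camera("wrist");print(s["t"],s["tcp_pos"],s["joint_pos"],np.array(c["T_tool_cam"]),c["K"])
E
```

```text
2.25 [ 0.2322 -0.4986  0.2313] [-0.8504  0.2551  0.1082  0.     -1.4239 -0.2846] [[-0.0001  0.9536  0.3011  0.0777]
 [ 1.      0.      0.0001  0.0001]
 [ 0.0001  0.3011 -0.9536 -0.1431]
 [ 0.      0.      0.      1.    ]] [[304.0737   0.     323.1933]
 [  0.     304.0737 200.3422]
 [  0.       0.       1.    ]]
```

```bash
python3 -m creep '[{"claw":1.0,"dx":-0.99,"dy":0.78,"dz":0,"wx":0,"wy":0,"wz":0},{"claw":1.0,"dx":-0.99,"dy":0.78,"dz":0,"wx":0,"wy":0,"wz":0},{"claw":1.0,"dx":-0.99,"dy":0.78,"dz":0,"wx":0,"wy":0,"wz":0},{"claw":1.0,"dx":-0.99,"dy":0.78,"dz":0,"wx":0,"wy":0,"wz":0},{"claw":1.0,"dx":-0.99,"dy":0.78,"dz":0,"wx":0,"wy":0,"wz":0},{"claw":1.0,"dx":-0.99,"dy":0.78,"dz":0,"wx":0,"wy":0,"wz":0},{"claw":1.0,"dx":-0.99,"dy":0.78,"dz":0,"wx":0,"wy":0,"wz":0},{"claw":1.0,"dx":-0.99,"dy":0.78,"dz":0,"wx":0,"wy":0,"wz":0}]' 40
```

```text
t: 3.3
tcp_pos: [0.3462, -0.2726, 0.2315]
tool_rot: [[-0.907, -0.422, 0.0], [-0.422, 0.907, -0.0], [-0.0, -0.0, -1.0]]
force: [0.5, -0.3, -0.3]
opening: 0.0852
grasp_force: 0.0
```

```bash
python3 -m creep '[{"claw":0.0,"dx":-0.985,"dy":0.778,"dz":0,"wx":0,"wy":0,"wz":0},{"claw":0.0,"dx":-0.985,"dy":0.778,"dz":0,"wx":0,"wy":0,"wz":0},{"claw":0.0,"dx":-0.985,"dy":0.778,"dz":0,"wx":0,"wy":0,"wz":0},{"claw":0.0,"dx":-0.985,"dy":0.778,"dz":0,"wx":0,"wy":0,"wz":0},{"claw":0.0,"dx":-0.985,"dy":0.778,"dz":0,"wx":0,"wy":0,"wz":0},{"claw":0.0,"dx":-0.985,"dy":0.778,"dz":0,"wx":0,"wy":0,"wz":0},{"claw":0.0,"dx":-0.985,"dy":0.778,"dz":0,"wx":0,"wy":0,"wz":0},{"claw":0.0,"dx":-0.985,"dy":0.778,"dz":0,"wx":0,"wy":0,"wz":0}]' 40; python3 -m creep '[{"claw":0.0,"dx":-0.985,"dy":0.778,"dz":0,"wx":0,"wy":0,"wz":0},{"claw":0.0,"dx":-0.985,"dy":0.778,"dz":0,"wx":0,"wy":0,"wz":0},{"claw":0.0,"dx":-0.985,"dy":0.778,"dz":0,"wx":0,"wy":0,"wz":0},{"claw":0.0,"dx":-0.985,"dy":0.778,"dz":0,"wx":0,"wy":0,"wz":0},{"claw":0.0,"dx":-0.985,"dy":0.778,"dz":0,"wx":0,"wy":0,"wz":0},{"claw":0.0,"dx":-0.985,"dy":0.778,"dz":0,"wx":0,"wy":0,"wz":0},{"claw":0.0,"dx":-0.985,"dy":0.778,"dz":0,"wx":0,"wy":0,"wz":0},{"claw":0.0,"dx":0,"dy":0,"dz":0,"wx":0,"wy":0,"wz":0}]' 40
python3 - <<'E'
from h import *
np.set_printoptions(precision=4,suppress=True)
s=env.get_state();c=env.read_camera("wrist");c["K"]=np.array(c["K"]);T=wristT(c,s)
print(s["t"],s["tcp_pos"],s["joint_pos"])
for th,z in dict(slot=.1,mark=.103,lug=.14).items():
    print(th,[(round(q["score"],2),np.round(q["pixel"],1),atz(c,q["pixel"],z,T)[:2]) for q in env.tip_of(c,th)[:3]])
cv2.imwrite("pics/w1.png",c["pixels"]);np.savez("w1.npz",T=T,K=c["K"],k1=c["k1"])
E
```

```text
t: 4.3
tcp_pos: [0.4591, -0.0484, 0.2314]
tool_rot: [[-0.906, -0.422, 0.0], [-0.422, 0.906, 0.0], [-0.0, -0.0, -1.0]]
force: [0.4, -0.1, -0.3]
opening: 0.0428
grasp_force: 0.0
t: 5.3
tcp_pos: [0.5579, 0.1484, 0.2303]
tool_rot: [[-0.906, -0.424, -0.001], [-0.424, 0.906, -0.0], [0.001, 0.0, -1.0]]
force: [0.7, 0.6, 0.9]
opening: 0.0426
grasp_force: 0.0
5.3 [0.5579 0.1484 0.2303] [ 0.5305  0.3108  0.182  -0.0003 -1.4431 -1.6638]
slot [(0.91, array([218.5, 379.6]), array([0.5592, 0.209 ]))]
mark [(0.59, array([229. , 444.8]), array([0.5412, 0.2706]))]
lug [(0.39, array([230. , 444.3]), array([0.5349, 0.2495]))]
```

View pics/w1.png

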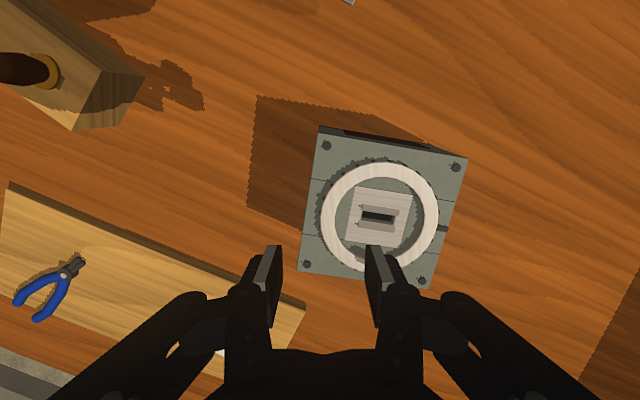

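The wrist view has the slot at (row 217, col 378) and the mark at (229, 442). The finger hides the post. The slot agrees with the top view to about 2 mm.

```bash
python3 -m creep '[{"claw":0.0,"dx":-0.745,"dy":0.584,"dz":0,"wx":0,"wy":0,"wz":0},{"claw":0.0,"dx":-0.745,"dy":0.584,"dz":0,"wx":0,"wy":0,"wz":0},{"claw":0.0,"dx":-0.745,"dy":0.584,"dz":0,"wx":0,"wy":0,"wz":0},{"claw":0.0,"dx":-0.745,"dy":0.584,"dz":0,"wx":0,"wy":0,"wz":0},{"claw":0.0,"dx":0,"dy":0,"dz":0,"wx":0,"wy":0,"wz":-0.56},{"claw":0.0,"dx":0,"dy":0,"dz":0.7,"wx":0,"wy":0,"wz":-0.56},{"claw":0.0,"dx":0,"dy":0,"dz":0.8,"wx":0,"wy":0,"wz":0},{"claw":0.0,"dx":0,"dy":0,"dz":0,"wx":0,"wy":0,"wz":0}]' 40
python3 - <<'E'
from h import *
np.set_printoptions(precision=4,suppress=True)
s=env.get_state()
c=env.read_camera("top");cv2.imwrite("pics/t2.png",cv2.resize(c["pixels"][100:220,140:300],None,fx=4,fy=4,interpolation=2))
c=env.read_camera("side");cv2.imwrite("pics/s2.png",cv2.resize(c["pixels"][60:210,220:380],None,fx=4,fy=4,interpolation=2))
E
```

```text
t: 6.5
tcp_pos: [0.5995, 0.2301, 0.1925]
tool_rot: [[-0.851, -0.525, -0.003], [-0.525, 0.851, -0.002], [0.003, 0.0, -1.0]]
force: [-0.7, 0.1, 0.4]
opening: 0.0429
grasp_force: 0.0
```

View pics/s2.png

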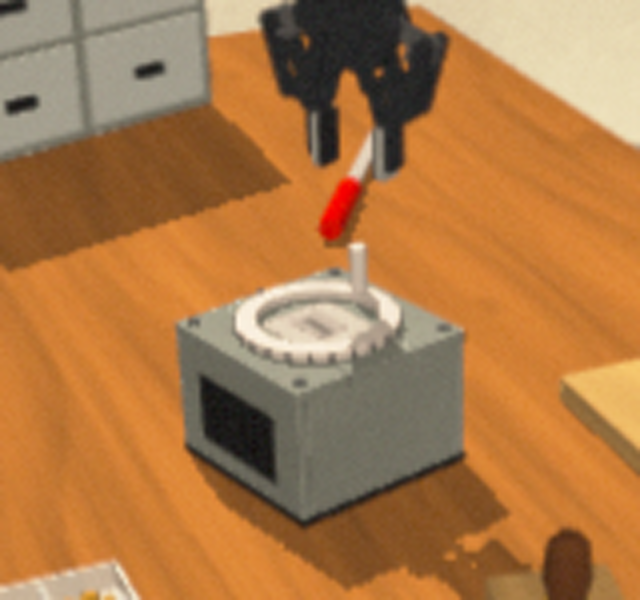

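The side crop shows the open gripper directly above the post, which is upright at the right rear of the ring. I'll descend and pinch.

```bash
python3 -m creep '[{"claw":0.0,"dx":-0.05,"dy":0.05,"dz":1,"wx":0,"wy":0,"wz":0},{"claw":0.0,"dx":0,"dy":0,"dz":1,"wx":0,"wy":0,"wz":0},{"claw":0.0,"dx":0,"dy":0,"dz":1,"wx":0,"wy":0,"wz":0},{"claw":0.0,"dx":0,"dy":0,"dz":0,"wx":0,"wy":0,"wz":0},{"claw":-1.0,"dx":0,"dy":0,"dz":0,"wx":0,"wy":0,"wz":0},{"claw":-1.0,"dx":0,"dy":0,"dz":0,"wx":0,"wy":0,"wz":0},{"claw":-1.0,"dx":0,"dy":0,"dz":0,"wx":0,"wy":0,"wz":0},{"claw":-1.0,"dx":0,"dy":0,"dz":0,"wx":0,"wy":0,"wz":0}]' 25
```

```text
t: 7.6
tcp_pos: [0.6019, 0.2335, 0.1208]
tool_rot: [[-0.851, -0.526, 0.003], [-0.526, 0.851, 0.002], [-0.004, -0.001, -1.0]]
force: [-0.8, 1.1, 6.4]
opening: 0.0108
grasp_force: 24.7
```

```bash
python3 -m creep '[{"claw":-1.0,"dx":0.011,"dy":0.207,"dz":0,"wx":0,"wy":0,"wz":-1},{"claw":-1.0,"dx":0.011,"dy":0.207,"dz":0,"wx":0,"wy":0,"wz":-1},{"claw":-1.0,"dx":0.011,"dy":0.207,"dz":0,"wx":0,"wy":0,"wz":-1},{"claw":-1.0,"dx":0.011,"dy":0.207,"dz":0,"wx":0,"wy":0,"wz":-1},{"claw":-1.0,"dx":0.011,"dy":0.207,"dz":0,"wx":0,"wy":0,"wz":-1},{"claw":-1.0,"dx":0.011,"dy":0.207,"dz":0,"wx":0,"wy":0,"wz":-1},{"claw":-1.0,"dx":0,"dy":0,"dz":0,"wx":0,"wy":0,"wz":0}]' 25
```

```text
t: 8.48
tcp_pos: [0.5783, 0.2532, 0.1208]
tool_rot: [[-0.378, -0.926, 0.003], [-0.926, 0.378, 0.001], [-0.002, -0.003, -1.0]]
force: [-1.0, 0.8, 6.7]
opening: 0.0108
grasp_force: 24.7
```

```bash
python3 -m creep '[{"claw":-1.0,"dx":0.011,"dy":0.207,"dz":0,"wx":0,"wy":0,"wz":-1},{"claw":-1.0,"dx":0.011,"dy":0.207,"dz":0,"wx":0,"wy":0,"wz":-1},{"claw":-1.0,"dx":0.011,"dy":0.207,"dz":0,"wx":0,"wy":0,"wz":-1},{"claw":-1.0,"dx":0.011,"dy":0.207,"dz":0,"wx":0,"wy":0,"wz":-1},{"claw":-1.0,"dx":0.011,"dy":0.207,"dz":0,"wx":0,"wy":0,"wz":-1},{"claw":-1.0,"dx":0.011,"dy":0.207,"dz":0,"wx":0,"wy":0,"wz":-1},{"claw":-1.0,"dx":0,"dy":0.06,"dz":0,"wx":0,"wy":0,"wz":-0.3},{"claw":-1.0,"dx":0,"dy":0,"dz":0,"wx":0,"wy":0,"wz":0}]' 25
```

```text
t: 9.48
tcp_pos: [0.5465, 0.2549, 0.1208]
tool_rot: [[0.268, -0.963, 0.003], [-0.963, -0.268, 0.001], [-0.0, -0.004, -1.0]]
force: [-1.2, -0.1, 5.8]
opening: 0.0106
grasp_force: 24.8
```

```bash
python3 -m creep '[{"claw":0.0,"dx":0,"dy":0,"dz":0,"wx":0,"wy":0,"wz":0},{"claw":0.0,"dx":0,"dy":0,"dz":0,"wx":0,"wy":0,"wz":0},{"claw":0.0,"dx":0,"dy":0,"dz":-1,"wx":0,"wy":0,"wz":0},{"claw":0.0,"dx":0.5,"dy":0,"dz":-1,"wx":0,"wy":0,"wz":0},{"claw":0.0,"dx":1,"dy":0,"dz":-1,"wx":0,"wy":0,"wz":0},{"claw":0.6,"dx":1,"dy":0,"dz":-1,"wx":0,"wy":0,"wz":0},{"claw":0.6,"dx":1,"dy":0,"dz":-1,"wx":0,"wy":0,"wz":0},{"claw":0.6,"dx":0,"dy":0,"dz":0,"wx":0,"wy":0,"wz":0}]' 25
python3 - <<'E'
from h import *
np.set_printoptions(precision=4,suppress=True)
s=env.get_state();print(s["t"],s["tcp_pos"],s["joint_pos"])
for n in("wrist","top"):
    c=env.read_camera(n);c["K"]=np.array(c["K"]);T=wristT(c,s) if n=="wrist" else np.array(c["T"])
    for th,z in dict(slot=.1,mark=.103,lug=.14).items():
        print(n,th,[(round(q["score"],2),np.round(q["pixel"],1),atz(c,q["pixel"],z,T)[:2]) for q in env.tip_of(c,th)[:3]])
    cv2.imwrite(f"pics/{n}3.png",c["pixels"]); np.savez(f"{n}3.npz",T=T,K=c["K"],k1=c["k1"])
a=cv2.imread("pics/wrist3.png");b=cv2.resize(cv2.imread("pics/top3.png")[110:210,160:260],(400,400),interpolation=2)
cv2.imwrite("pics/m3.png",np.hstack([a[:,160:560],b]))
E
```

```text
t: 10.48
tcp_pos: [0.5701, 0.1691, 0.2459]
tool_rot: [[0.265, -0.964, 0.004], [-0.964, -0.265, 0.001], [-0.0, -0.004, -1.0]]
force: [-0.0, -0.3, -0.9]
opening: 0.0684
grasp_force: 0.0
10.475 [0.5701 0.1691 0.2459] [ 0.5516  0.3391  0.2608  0.0008 -1.4886 -0.2834]
wrist slot [(0.95, array([224.5, 326.2]), array([0.5564, 0.207 ]))]
wrist mark [(0.8, array([279.5, 323.9]), array([0.542, 0.268]))]
wrist lug [(0.73, array([288.6, 327.1]), array([0.5426, 0.2543]))]
top slot [(0.94, array([155.7, 207.3]), array([0.5669, 0.2079]))]
top mark [(0.78, array([164.7, 180.4]), array([0.5452, 0.2659]))]
top lug [(0.74, array([161.5, 177. ]), array([0.5439, 0.2611]))]
```

View pics/m3.png

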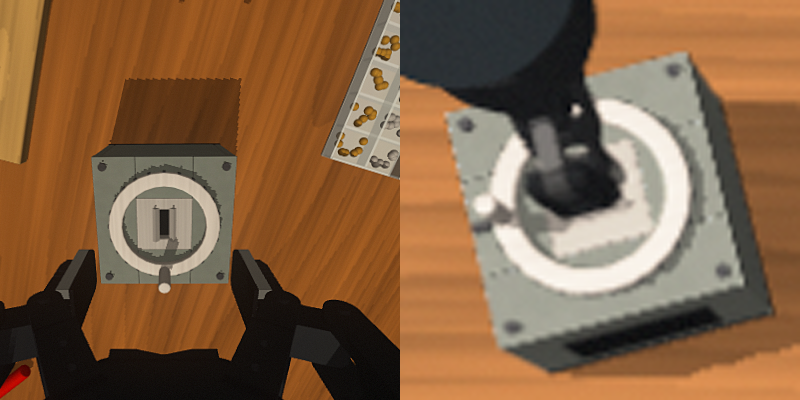

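The wrist view has the slot hole at (row 223, col 323.5) and the post top at (287, 324). The post lines up with the slot's long axis and covers the mark, so the collar looks locked.

```bash
python3 - <<'E'
from h import *
np.set_printoptions(precision=4,suppress=True)
d=np.load("wrist3.npz");c=dict(K=d["K"],k1=float(d["k1"]));T=d["T"]
im=cv2.imread("pics/wrist3.png")
g=cv2.cvtColor(im,6)
m=((g<45).astype(np.uint8)); n,l,st,ce=cv2.connectedComponentsWithStats(m[195:250,305:345]);print([(st[i],ce[i]+[305,195]) for i in range(1,n) if st[i,4]>30])
sl=atz(c,(223,323.5),.1,T)[:2];lg=atz(c,(287.5,324),.14,T)[:2]
cor=np.array([atz(c,(y,x+160),.1,T)[:2] for x,y in((92,157),(236,156),(231,283),(96,282))])
print("slot",sl,"lug",lg,np.linalg.norm(lg-sl),np.degrees(np.arctan2(*(lg-sl)[::-1])),cor.mean(0),[np.linalg.norm(cor[i]-cor[i-1]) for i in range(4)],[np.degrees(np.arctan2(*(cor[i]-cor[i-1])[::-1]))%90 for i in range(4)])
E
```

```text
[(array([ 15,  15,   9,  25, 205], dtype=int32), array([323.6098, 221.9171]))]
slot [0.5595 0.2061] lug [0.5458 0.2539] 0.04975755839824972 106.06150219822732 [0.5591 0.207 ] [np.float64(0.13755642622086317), np.float64(0.13771958367921508), np.float64(0.13948829841094568), np.float64(0.1479911885507636)] [np.float64(13.073502773975562), np.float64(15.80427485169298), np.float64(17.325884548564957), np.float64(15.014879676400078)]
```

The collar angle measures about 0.01 rad, so it is locked. Slot is at (0.5593, 0.2063) with yaw about 15.5°. Next is the rack.

```bash
python3 -m creep '[{"claw":0.6,"dx":0.97,"dy":0.352,"dz":0,"wx":0,"wy":0,"wz":0},{"claw":0.6,"dx":0.97,"dy":0.352,"dz":0,"wx":0,"wy":0,"wz":0},{"claw":0.6,"dx":0.97,"dy":0.352,"dz":0,"wx":0,"wy":0,"wz":0},{"claw":0.6,"dx":0.97,"dy":0.352,"dz":0,"wx":0,"wy":0,"wz":0},{"claw":0.6,"dx":0.97,"dy":0.352,"dz":0,"wx":0,"wy":0,"wz":0},{"claw":0.6,"dx":0.97,"dy":0.352,"dz":0,"wx":0,"wy":0,"wz":0},{"claw":0.6,"dx":0.97,"dy":0.352,"dz":0,"wx":0,"wy":0,"wz":0},{"claw":0.6,"dx":0.97,"dy":0.352,"dz":0,"wx":0,"wy":0,"wz":0}]'
python3 -m creep '[{"claw":0.6,"dx":0.97,"dy":0.352,"dz":0,"wx":0,"wy":0,"wz":0},{"claw":0.6,"dx":0.97,"dy":0.352,"dz":0,"wx":0,"wy":0,"wz":0},{"claw":0.6,"dx":0.97,"dy":0.352,"dz":0,"wx":0,"wy":0,"wz":0},{"claw":0.6,"dx":0.97,"dy":0.352,"dz":0,"wx":0,"wy":0,"wz":0},{"claw":0.6,"dx":0.97,"dy":0.352,"dz":0,"wx":0,"wy":0,"wz":0},{"claw":0.6,"dx":0.97,"dy":0.352,"dz":0,"wx":0,"wy":0,"wz":0},{"claw":0.6,"dx":0.97,"dy":0.352,"dz":0,"wx":0,"wy":0,"wz":0.9},{"claw":0.6,"dx":0,"dy":0,"dz":0,"wx":0,"wy":0,"wz":0.95}]'
python3 -m creep '[{"claw":0.6,"dx":0,"dy":0,"dz":0,"wx":0,"wy":0,"wz":0.96},{"claw":0.6,"dx":0,"dy":0,"dz":0,"wx":0,"wy":0,"wz":0.96},{"claw":0.6,"dx":0,"dy":0,"dz":0,"wx":0,"wy":0,"wz":0.96},{"claw":0.6,"dx":0,"dy":0,"dz":0,"wx":0,"wy":0,"wz":0}]'
python3 - <<'E'
from h import *
np.set_printoptions(precision=4,suppress=True)
s=env.get_state();print(s["t"],s["tcp_pos"],s["joint_pos"])
c=env.read_camera("wrist");c["K"]=np.array(c["K"]);T=wristT(c,s)
for th,z in dict(tag_holder=.075,reamer=.075,rack=0).items():
    print(th,[(round(q["score"],2),np.round(q["pixel"],1),atz(c,q["pixel"],z,T)[:2]) for q in env.tip_of(c,th)[:3]])
cv2.imwrite(f"pics/w4.png",c["pixels"]); np.savez(f"w4.npz",T=T,K=c["K"],k1=c["k1"])
E
```

```text
t: 11.88
tcp_pos: [0.5523, -0.037, 0.2439]
tool_rot: [[0.267, -0.964, 0.0], [-0.964, -0.267, -0.0], [0.0, 0.0, -1.0]]
force: [-0.4, 0.3, 0.3]
opening: 0.0683
grasp_force: 0.0
t: 12.88
tcp_pos: [0.5378, -0.2177, 0.2436]
tool_rot: [[0.071, -0.997, -0.001], [-0.997, -0.071, -0.0], [0.0, 0.001, -1.0]]
force: [1.4, 0.3, 0.1]
opening: 0.0681
grasp_force: 0.0
t: 13.38
tcp_pos: [0.5383, -0.216, 0.2438]
tool_rot: [[-0.223, -0.975, -0.0], [-0.975, 0.223, -0.0], [0.0, 0.0, -1.0]]
force: [0.1, 0.1, 0.0]
opening: 0.0684
grasp_force: 0.0
13.375 [ 0.5383 -0.216   0.2438] [-0.1121  0.3125  0.218   0.0001 -1.4765 -0.1124]
tag_holder [(0.94, array([145. , 443.8]), array([ 0.4086, -0.2258])), (0.83, array([ 65.2, 418.4]), array([ 0.4237, -0.3069])), (0.29, array([183.6, 310.5]), array([ 0.5514, -0.2164]))]
reamer [(0.75, array([180.8, 316.8]), array([ 0.5442, -0.2179]))]
rack [(0.66, array([168.4, 315. ]), array([ 0.5484, -0.2168]))]
```

View pics/w4.png

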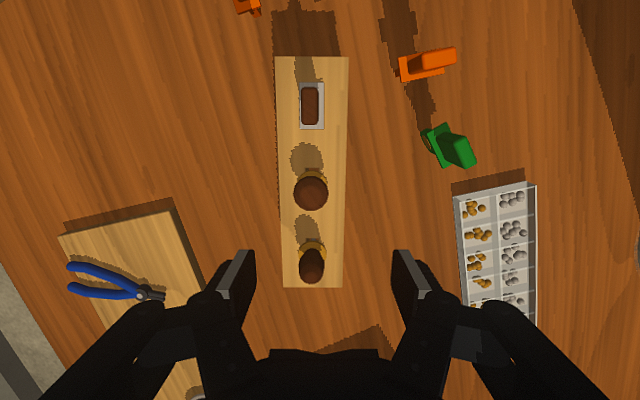

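The wrist view shows the brown handle on its white shoulder at (row 105.5, col 312). The reamer is at (192, 310) and the burnisher at (262, 312). The rack is aligned with the tool.

```bash
python3 - <<'E'
from h import *
np.set_printoptions(precision=4,suppress=True)
d=np.load("w4.npz");c=dict(K=d["K"],k1=float(d["k1"]));T=d["T"]
P=lambda x,y,z:atz(c,(y,x),z,T)[:2]
sh=np.array([P(*p,.08) for p in((301.5,82),(325,82.5),(324,129.5),(299,129.5))])
rk=np.array([P(*p,.075) for p in((275,57),(349,57),(342,288),(283,287))])
for n,a in(("sh",sh),("rack",rk)):
    print(n,a.mean(0),[np.round(np.linalg.norm(a[i]-a[i-1]),4) for i in range(4)],[np.degrees(np.arctan2(*(a[i]-a[i-1])[::-1]))%90-90 for i in range(4)])
    y=(a[2]+a[3]-a[0]-a[1]);y/=np.linalg.norm(y);print(np.degrees(np.arctan2(-y[0],y[1])))
print(rk.mean(0)-.08*y)
print("handle top",P(310,105,.13))
E
```

```text
sh [ 0.5311 -0.2922] [np.float64(0.0444), np.float64(0.0223), np.float64(0.0438), np.float64(0.0247)] [np.float64(-17.176857619885567), np.float64(-14.07839778516805), np.float64(-14.06421314574986), np.float64(-12.909905924928509)]
-15.630571112606287
rack [ 0.5501 -0.2142] [np.float64(0.25), np.float64(0.0699), np.float64(0.2512), np.float64(0.0701)] [np.float64(-13.364431642126107), np.float64(-12.946361409038332), np.float64(-13.328688998775903), np.float64(-13.9415193341312)]
-13.346516954420894
[ 0.5316 -0.2921]
handle top [ 0.531  -0.2935]
```

```bash
python3 -m creep '[{"claw":0.6,"dx":0.758,"dy":-0.103,"dz":0,"wx":0,"wy":0,"wz":0},{"claw":0.6,"dx":0.758,"dy":-0.103,"dz":0,"wx":0,"wy":0,"wz":0},{"claw":0.6,"dx":0.758,"dy":-0.103,"dz":0,"wx":0,"wy":0,"wz":0},{"claw":0.6,"dx":0.758,"dy":-0.103,"dz":0,"wx":0,"wy":0,"wz":0.07},{"claw":0.6,"dx":0,"dy":0,"dz":1,"wx":0,"wy":0,"wz":0},{"claw":0.6,"dx":0,"dy":0,"dz":1,"wx":0,"wy":0,"wz":0},{"claw":0.6,"dx":0,"dy":0,"dz":1,"wx":0,"wy":0,"wz":0},{"claw":0.6,"dx":0,"dy":0,"dz":0,"wx":0,"wy":0,"wz":0}]'
```

```text
t: 14.58
tcp_pos: [0.5306, -0.292, 0.1667]
tool_rot: [[-0.231, -0.973, -0.004], [-0.973, 0.231, 0.002], [-0.001, 0.005, -1.0]]
force: [-0.5, -0.2, 0.6]
opening: 0.0682
grasp_force: 0.0
```

```bash
python3 -m creep '[{"claw":0.6,"dx":0,"dy":-0.03,"dz":1,"wx":0,"wy":0,"wz":0},{"claw":0.6,"dx":0,"dy":0,"dz":1,"wx":0,"wy":0,"wz":0},{"claw":0.6,"dx":0,"dy":0,"dz":1,"wx":0,"wy":0,"wz":0},{"claw":0.6,"dx":0,"dy":0,"dz":0.15,"wx":0,"wy":0,"wz":0},{"claw":-1,"dx":0,"dy":0,"dz":0,"wx":0,"wy":0,"wz":0},{"claw":-1,"dx":0,"dy":0,"dz":0,"wx":0,"wy":0,"wz":0},{"claw":-1,"dx":0,"dy":0,"dz":0,"wx":0,"wy":0,"wz":0},{"claw":-1,"dx":0,"dy":0,"dz":0,"wx":0,"wy":0,"wz":0}]' 50
python3 -m creep '[{"claw":-1,"dx":0,"dy":0,"dz":0,"wx":0,"wy":0,"wz":0},{"claw":-1,"dx":0,"dy":0,"dz":0,"wx":0,"wy":0,"wz":0}]' 50
```

```text
t: 15.58
tcp_pos: [0.5331, -0.2921, 0.0912]
tool_rot: [[-0.23, -0.973, 0.001], [-0.973, 0.23, -0.001], [0.0, -0.002, -1.0]]
force: [-1.4, 0.2, 3.8]
opening: 0.0133
grasp_force: 49.4
t: 15.82
tcp_pos: [0.5331, -0.2921, 0.0911]
tool_rot: [[-0.23, -0.973, 0.001], [-0.973, 0.23, -0.001], [0.001, -0.002, -1.0]]
force: [-1.3, 1.7, 5.1]
opening: 0.0136
grasp_force: 49.5
```

```bash
python3 -m creep '[{"claw":-1,"dx":0,"dy":0,"dz":-0.5,"wx":0,"wy":0,"wz":0},{"claw":-1,"dx":0,"dy":0,"dz":-0.9,"wx":0,"wy":0,"wz":0},{"claw":-1,"dx":0,"dy":0,"dz":-1,"wx":0,"wy":0,"wz":0},{"claw":-1,"dx":0,"dy":0,"dz":-1,"wx":0,"wy":0,"wz":0},{"claw":-1,"dx":0,"dy":0,"dz":-1,"wx":0,"wy":0,"wz":0},{"claw":-1,"dx":0,"dy":0,"dz":-1,"wx":0,"wy":0,"wz":0},{"claw":-1,"dx":0,"dy":0,"dz":-1,"wx":0,"wy":0,"wz":0},{"claw":-1,"dx":0,"dy":0,"dz":0,"wx":0,"wy":0,"wz":0}]' 50
```

```text
t: 16.82
tcp_pos: [0.5334, -0.2922, 0.2523]
tool_rot: [[-0.23, -0.973, 0.004], [-0.973, 0.23, -0.001], [0.0, -0.004, -1.0]]
force: [-0.3, 0.9, -1.5]
opening: 0.0134
grasp_force: 49.0
```

```bash
python3 -m creep '[{"claw":-1,"dx":-0.5,"dy":0.09,"dz":0,"wx":0,"wy":0,"wz":0},{"claw":-1,"dx":-0.982,"dy":0.179,"dz":0,"wx":0,"wy":0,"wz":0},{"claw":-1,"dx":-0.982,"dy":0.179,"dz":0,"wx":0,"wy":0,"wz":0},{"claw":-1,"dx":-0.982,"dy":0.179,"dz":0,"wx":0,"wy":0,"wz":0},{"claw":-1,"dx":-0.982,"dy":0.179,"dz":0,"wx":0,"wy":0,"wz":0},{"claw":-1,"dx":-0.982,"dy":0.179,"dz":0,"wx":0,"wy":0,"wz":0},{"claw":-1,"dx":-0.982,"dy":0.179,"dz":0,"wx":0,"wy":0,"wz":0},{"claw":-1,"dx":-0.982,"dy":0.179,"dz":0,"wx":0,"wy":0,"wz":0}]' 50
python3 -m creep '[{"claw":-1,"dx":-0.982,"dy":0.179,"dz":0,"wx":0,"wy":0,"wz":0},{"claw":-1,"dx":-0.982,"dy":0.179,"dz":0,"wx":0,"wy":0,"wz":0},{"claw":-1,"dx":-0.982,"dy":0.179,"dz":0,"wx":0,"wy":0,"wz":0},{"claw":-1,"dx":-0.982,"dy":0.179,"dz":0,"wx":0,"wy":0,"wz":0},{"claw":-1,"dx":-0.982,"dy":0.179,"dz":0,"wx":0,"wy":0,"wz":0},{"claw":-1,"dx":-0.982,"dy":0.179,"dz":0,"wx":0,"wy":0,"wz":0},{"claw":-1,"dx":-0.982,"dy":0.179,"dz":0,"wx":0,"wy":0,"wz":0},{"claw":-1,"dx":-0.982,"dy":0.179,"dz":0,"wx":0,"wy":0,"wz":0}]'
python3 -m creep '[{"claw":-1,"dx":-0.982,"dy":0.179,"dz":0,"wx":0,"wy":0,"wz":0},{"claw":-1,"dx":-0.982,"dy":0.179,"dz":0,"wx":0,"wy":0,"wz":0},{"claw":-1,"dx":-0.982,"dy":0.179,"dz":0,"wx":0,"wy":0,"wz":0},{"claw":-1,"dx":-0.982,"dy":0.179,"dz":0,"wx":0,"wy":0,"wz":0},{"claw":-1,"dx":-0.482,"dy":0.089,"dz":0,"wx":0,"wy":0,"wz":0},{"claw":-1,"dx":0,"dy":0,"dz":0,"wx":0,"wy":0,"wz":-0.96},{"claw":-1,"dx":0,"dy":0,"dz":0,"wx":0,"wy":0,"wz":-0.96},{"claw":-1,"dx":0,"dy":0,"dz":0,"wx":0,"wy":0,"wz":-0.96}]'
python3 -m creep '[{"claw":-1,"dx":0,"dy":0,"dz":0,"wx":0,"wy":0,"wz":-0.96},{"claw":-1,"dx":0,"dy":0,"dz":0,"wx":0,"wy":0,"wz":-0.96},{"claw":-1,"dx":0,"dy":0,"dz":0,"wx":0,"wy":0,"wz":0},{"claw":-1,"dx":0,"dy":0,"dz":0,"wx":0,"wy":0,"wz":0}]'
python3 - <<'E'
from h import *
np.set_printoptions(precision=4,suppress=True)
s=env.get_state();print(s["t"],s["tcp_pos"],s["tool_rot"],s["force"])
c=env.read_camera("wrist");K=np.array(c["K"]);c["K"]=K;T=wristT(c,s)
for th,z in dict(slot=.1,mark=.103,lug=.14,blade_end=.176).items():
    print(th,[(round(q["score"],2),np.round(q["pixel"],1),atz(c,q["pixel"],z,T)[:2]) for q in env.tip_of(c,th)[:3]])
cv2.imwrite("pics/w5.png",c["pixels"]); np.savez("w5.npz",T=T,K=K,k1=c["k1"])
d=env.read_camera("side");cv2.imwrite("pics/s5.png",d["pixels"])
a=cv2.resize(c["pixels"][150:350,220:420],(500,500),interpolation=2);b=cv2.resize(d["pixels"][50:200,220:310],(300,500),interpolation=2)
cv2.imwrite("pics/m5.png",np.hstack([a,b]))
E
```

```text
t: 17.82
tcp_pos: [0.5415, -0.103, 0.2485]
tool_rot: [[-0.23, -0.973, -0.003], [-0.973, 0.23, 0.001], [0.0, 0.003, -1.0]]
force: [-0.2, -0.9, -1.8]
opening: 0.0133
grasp_force: 48.9
t: 18.82
tcp_pos: [0.5516, 0.096, 0.2485]
tool_rot: [[-0.23, -0.973, -0.003], [-0.973, 0.23, -0.0], [0.001, 0.003, -1.0]]
force: [0.1, 0.4, -0.4]
opening: 0.0131
grasp_force: 48.9
t: 19.82
tcp_pos: [0.5586, 0.2066, 0.2499]
tool_rot: [[0.072, -0.997, -0.0], [-0.997, -0.072, -0.0], [0.0, 0.0, -1.0]]
force: [0.5, -1.0, -1.6]
opening: 0.0134
grasp_force: 48.8
t: 20.32
tcp_pos: [0.5586, 0.2066, 0.25]
tool_rot: [[0.265, -0.964, -0.0], [-0.964, -0.265, -0.0], [0.0, 0.0, -1.0]]
force: [-0.3, 0.8, -1.7]
opening: 0.0132
grasp_force: 48.8
20.325 [0.5586 0.2066 0.25  ] [[ 0.2651 -0.9642 -0.    ]
 [-0.9642 -0.2651 -0.0001]
 [ 0.0001  0.0001 -1.    ]] [-0.3254  0.7547 -1.6651]
slot [(0.93, array([187.3, 324. ]), array([0.5568, 0.2079]))]
mark []
lug []
blade_end [(0.73, array([209.2, 322.2]), array([0.5592, 0.2051]))]
```

View pics/m5.png

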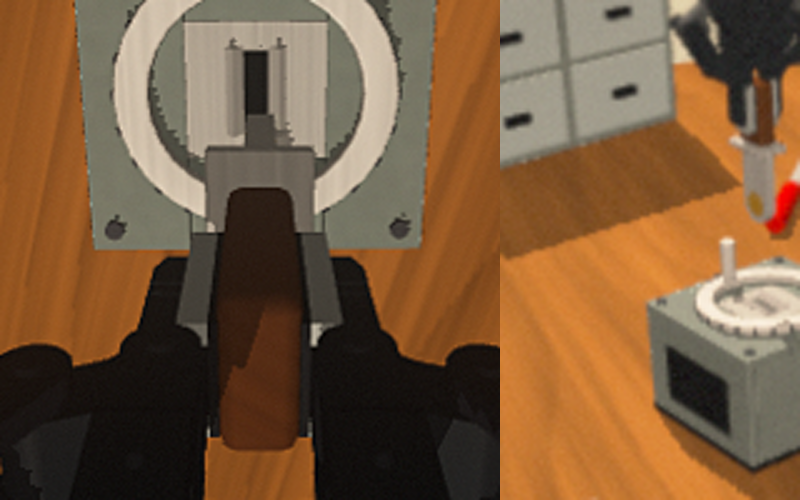

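In the crop the slot hole is centred at x=256 (col 322.6). The shoulder spans x 205–315 with its front edge at y=148 (row 209). The holder hangs upright, and the post is still at the mark.

```bash
python3 - <<'E'
from h import *
np.set_printoptions(precision=4,suppress=True)
d=np.load("w5.npz");c=dict(K=d["K"],k1=float(d["k1"]));T=d["T"]
s=env.get_state();R=np.array(s["tool_rot"]);p=np.array(s["tcp_pos"])
f=lambda x,y,z:(R.T@(atz(c,(150+y/2.5-.3,220+x/2.5-.3),z,T)-p))[:2]*1000
print("slot far end / mm tool xy",f(256.5,50,.1))
zo=p[2]-.0161
for x in(205,315): print("shoulder front",f(x,149,zo+.005),f(x,149,zo))
print("handle top",f(228,190,zo+.055),f(292,190,zo+.055))
print("slot from earlier",(R.T@(np.array([.5593,.2063,.1])-p))*1000)
E
```

```text
slot far end / mm tool xy [16.0605 -0.2252]
shoulder front [ 23.3982 -10.9003] [ 21.657  -11.2765]
shoulder front [23.3588 12.7234] [21.6163 13.1133]
handle top [34.3953 -3.8899] [34.3794  5.5615]
slot from earlier [  0.458   -0.5862 150.0498]
```

```bash
python3 -m creep '[{"claw":-1,"dx":-0.02,"dy":-0.045,"dz":0,"wx":0,"wy":0,"wz":0},{"claw":-1,"dx":0,"dy":0,"dz":0.8,"wx":0,"wy":0,"wz":0},{"claw":-1,"dx":0,"dy":0,"dz":0.9,"wx":0,"wy":0,"wz":0},{"claw":-1,"dx":0,"dy":0,"dz":0.8,"wx":0,"wy":0,"wz":0},{"claw":-1,"dx":0,"dy":0,"dz":0,"wx":0,"wy":0,"wz":0},{"claw":-1,"dx":0,"dy":0,"dz":0,"wx":0,"wy":0,"wz":0}]' 50
python3 - <<'E'
from h import *
np.set_printoptions(precision=4,suppress=True)
s=env.get_state()
c=env.read_camera("wrist");K=np.array(c["K"])
np.savez("w6.npz",T=wristT(c,s),K=K,k1=c["k1"]);cv2.imwrite("pics/w6.png",c["pixels"])
d=env.read_camera("side")
a=cv2.resize(c["pixels"][150:310,240:400],(560,560),interpolation=2);b=cv2.resize(d["pixels"][60:200,260:320],(240,560),interpolation=2)
cv2.imwrite("pics/m6.png",np.hstack([a,b]))
E
```

```text
t: 21.38
tcp_pos: [0.5602, 0.2075, 0.1886]
tool_rot: [[0.267, -0.964, 0.002], [-0.964, -0.267, 0.0], [0.0, -0.002, -1.0]]
force: [0.9, 0.1, -1.0]
opening: 0.0138
grasp_force: 48.8
```

View pics/m6.png

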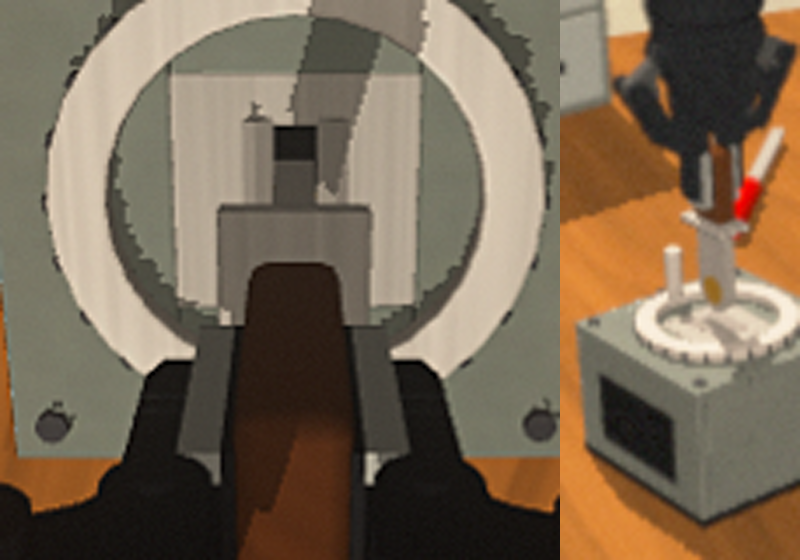

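The blade (x 274–316 in the crop) lines up with the slot hole (274–315), so I'll go down slowly.

```bash
python3 -m creep '[{"claw":-1,"dx":0,"dy":0,"dz":0.3,"wx":0,"wy":0,"wz":0},{"claw":-1,"dx":0,"dy":0,"dz":0.3,"wx":0,"wy":0,"wz":0},{"claw":-1,"dx":0,"dy":0,"dz":0.3,"wx":0,"wy":0,"wz":0},{"claw":-1,"dx":0,"dy":0,"dz":0,"wx":0,"wy":0,"wz":0}]' 50; python3 -m creep '[{"claw":-1,"dx":0,"dy":0,"dz":0.3,"wx":0,"wy":0,"wz":0},{"claw":-1,"dx":0,"dy":0,"dz":0.3,"wx":0,"wy":0,"wz":0},{"claw":-1,"dx":0,"dy":0,"dz":0,"wx":0,"wy":0,"wz":0}]'
```

```text
t: 21.98
tcp_pos: [0.5593, 0.2072, 0.1641]
tool_rot: [[0.267, -0.964, -0.001], [-0.964, -0.267, -0.001], [0.0, 0.001, -1.0]]
force: [-0.3, 0.0, -1.8]
opening: 0.0133
grasp_force: 49.0
t: 22.35
tcp_pos: [0.5592, 0.2072, 0.1492]
tool_rot: [[0.267, -0.964, -0.001], [-0.964, -0.267, -0.001], [0.0, 0.001, -1.0]]
force: [-0.6, 0.5, -1.4]
opening: 0.0133
grasp_force: 49.0
```

No contact force; blade end is about 27 mm below the plate face. Last 13 mm.

```bash
python3 -m creep '[{"claw":-1,"dx":0,"dy":0,"dz":0.27,"wx":0,"wy":0,"wz":0},{"claw":-1,"dx":0,"dy":0,"dz":0.25,"wx":0,"wy":0,"wz":0},{"claw":-1,"dx":0,"dy":0,"dz":0,"wx":0,"wy":0,"wz":0},{"claw":-1,"dx":0,"dy":0,"dz":0,"wx":0,"wy":0,"wz":0},{"claw":-1,"dx":0,"dy":0,"dz":0,"wx":0,"wy":0,"wz":0},{"claw":-1,"dx":0,"dy":0,"dz":0,"wx":0,"wy":0,"wz":0}]' 50
python3 - <<'E'
from h import *
np.set_printoptions(precision=4,suppress=True)
s=env.get_state()
c=env.read_camera("wrist");d=env.read_camera("side")
a=cv2.resize(c["pixels"][150:310,240:400],(560,560),interpolation=2);b=cv2.resize(d["pixels"][80:200,260:311],(240,560),interpolation=2)
cv2.imwrite("pics/m7.png",np.hstack([a,b]))
E
```

```text
t: 23.1
tcp_pos: [0.5596, 0.2074, 0.1372]
tool_rot: [[0.267, -0.964, 0.0], [-0.964, -0.267, 0.0], [-0.0, -0.0, -1.0]]
force: [-0.1, 0.7, -2.4]
opening: 0.0135
grasp_force: 49.0
```

View pics/m7.png

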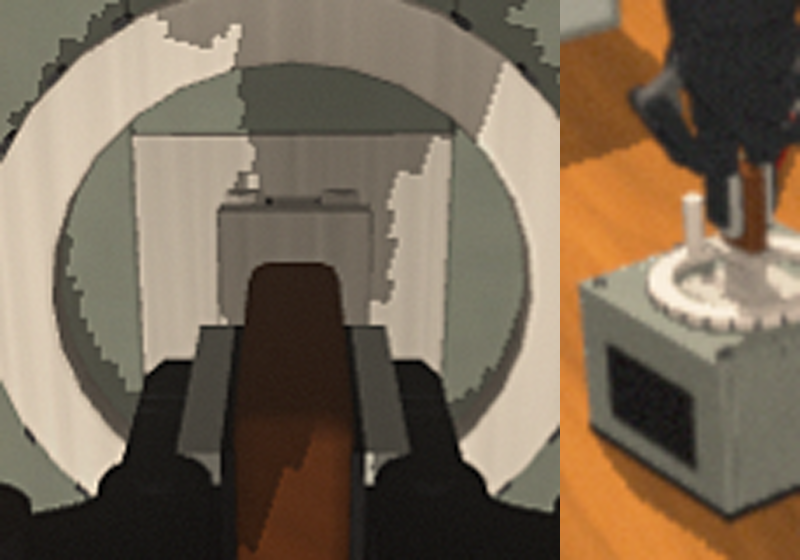

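The blade is in the slot, with the shoulder about 21 mm above the plate and centred in the crop (x 218–372, plate 133–453). The post still stands at the mark, and there is no contact load.

```bash
python3 -c "
from plant import env
print(env.job_done())"
```

```text
the job is handed in; nothing more can be done
None
```

I handed the job in at about 23 s (no verdict was returned): the collar is turned to its locked mark, and the tag holder hangs gripped and upright in the slot, its shoulder about 21 mm above the plate with no contact load measured.

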